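Make up two woodturning kits

ROBOT

A 7-joint arm with a two-finger parallel gripper is mounted at the origin on the work surface. World frame = base frame: x ahead of the robot, y to its left, z up, the work surface at z = 0. Lengths are in m, angles in rad, forces in N, time in s.
With the tool pointing down it reaches from about 0.425 to 0.875 m from the base axis. Payload 4.7 kg.
Tool frame: the origin (TCP) lies at the very end of the fingers, on their centre line; the grasp point (between the pads) lies 19 mm behind it (arm.hold_point_z is the distance from the TCP to the grasp point, in m); z points along the fingers, y is the direction in which the jaws open and shut (so a half turn about z gives the same grasp; the last joint's range is limited). The gripper opens to 87 mm and grips with 3 to 60 N. Pads are 19 mm wide; open, the fingers measure 117 mm over their backs; the gripper's body (75 mm by 190 mm) begins 51 mm behind the grasp point.
Start: joints at [1.336, 0.321, -0.07, 1.45, 0.023, 1.371, -0.057], TCP at [0.16, -0.63, 0.223] pointing down, gripper open.
Joint ranges: [-2.86, 2.86], [-0.3, 2.09], [-1.38, 1.24], [0.06, 2.45], [-1.56, 4.7], [0.09, 2.05], [-2.69, 2.69]. Speed limits (rad/s): [2.57, 2.57, 3.14, 3.14, 3.14, 3.14, 3.14].

INTERFACE

Orientations are given as a rotation vector (axis times angle).
In Python, from cell import arm gives the robot as it stands.
- The arm moves only by the shell command python3 -m creep 'ROWS'. ROWS is JSON, a list that holds one entry, the list of rows, each a list of 5 numbers: the closure, from -1 (fully open) to 1 (shut), then the shift along the tool's x, y, z in m, then the turn about the tool's z in degrees. In form: [[[jaw, tx, ty, tz, turn], ...]]. A call has 1 to 10 rows; each row is the pose to reach, as a shift and turn from the pose measured when the call began, along the tool's axes at that moment; what a row does not reach only later rows make up. A row lasts 1/12 s, in which the tool goes at most 41.7 mm and 7.16 degrees, less where a joint would pass 70% of its speed; a pose out of reach is approached as far as the arm can. A call with a gripper value outside its range is refused whole. The fingers move at their own pace and stop on an object; the grip force is fixed at half the most. Time passes only in rows, so rows that repeat a pose let the fingers close. It gives the time, the measured TCP pose, the force and the opening at its end, in the units of the state.
- arm.state(): the state, without advancing time (a new reading comes with each control period).
- arm.grab_frame(name): name is "scene" or "top"; returns a dict with "color" (384x512x3 uint8, blue, green, red), "depth" (384x512 float32, m along the optical axis (not along the pixel's ray), 0 where there is no reading), "vertical_fov" (degrees; the focal length in pixels is half the picture's height over the tangent of half this angle, whatever the lens; pixels are square), "cx", "cy" (the principal point, pixels), "k1" (the pictures are not rectified: a ray, as slopes to the right and down, at radius r is drawn at 1 + k1 r^2 times it, then the intrinsics apply), "camera_from_world" (4x4, takes a point from world to camera coordinates). Camera axes: x right, y down, z forward; pixel columns grow to the right and rows downward; lengths in m; the calibration is good to about 2 mm. A picture is of the moment at which its call begins.
- arm.hand_in(): hands the job in, once; it reports no verdict.
The state is a dict: "t": time; "qpos": joint angles; "joint_vel": joint speeds; "tau": joint torques, N m; "position": TCP position; "orientation": TCP orientation; "ft_force": force on the tool from outside, world axes, zero at the start; "moment": the same for the moment, N m; "finger_gap": finger opening in m.
Only numpy, scipy, OpenCV 4.12 (cv2) and the standard library are available. Lean on these libraries where they do the work, as an engineer would, in place of code of your own. Each camera call takes 0.05 s, during which the arm holds its last target.

TASK

Make up the two woodturning kits. Lay the dark brown walnut blank in the long bay of the blue tray and stand the brass ferrule in either of that tray's small bays; lay the pale maple blank in the long bay of the yellow tray and stand the steel grinder and the black knob in its small bays, one in each. Blanks lie flat along the bay, hardware stands upright as it does now, everything right down on the tray floor; leave the red-brown blank and the white bushing where they are.

Things in the scene. Friction and masses are not known exactly. Their poses are not given: they have to be found in the camera images.
- blue_tray: Blue fixed open tray, 136 x 136 mm; walls and dividers 4 mm thick, 16 mm high; floor 4 mm thick. Origin: centre of underside, z up. Half at -y: one long bay, 128 (x) x 62 mm inside, centre (x, y) = (0, -33) mm. Half at +y: two small bays, 62 x 62 mm inside, centres (-33, 33) and (33, 33) mm. Its x axis points away from the robot, within 0.3 rad. Stands left or right of the stock.
- yellow_tray: Yellow fixed open tray, 136 x 136 mm; walls and dividers 4 mm thick, 16 mm high; floor 4 mm thick. Origin: centre of underside, z up. Half at -y: one long bay, 128 (x) x 62 mm inside, centre (x, y) = (0, -33) mm. Half at +y: two small bays, 62 x 62 mm inside, centres (-33, 33) and (33, 33) mm. Its x axis points away from the robot, within 0.3 rad. Stands left or right of the stock.
- walnut_blank: Dark brown walnut square turning blank, 108 x 40 x 40 mm, about 120 g, lying flat on the bench. Origin: centre of the block, 20 mm above the bench; x along its length, which points roughly away from the robot, up to 0.3 rad either way; z up.
- maple_blank: Pale cream-coloured maple square turning blank, 108 x 40 x 40 mm, about 120 g, lying flat on the bench. Origin: centre of the block, 20 mm above the bench; x along its length, which points roughly away from the robot, up to 0.3 rad either way; z up.
- brass_ferrule: Brass ferrule: a plain tube standing on end, outside diameter 32 mm, bore 22 mm, 40 mm tall, about 100 g. Origin: centre of its underside; z along its axis, up.
- grinder: Steel pepper-mill grinder: a grey steel cylinder, diameter 32 mm and 36 mm tall, with two dark bands, tapering above to a stub of diameter 18 mm, 50 mm tall in all, about 120 g, standing stub up. Origin: centre of its underside; z along its axis, up.
- black_knob: Black plastic top knob: a solid cylinder of diameter 32 mm, straight to 34 mm, rounded in at the top, 42 mm tall, about 50 g, standing. Origin: centre of its underside; z along its axis, up.
- padauk_blank: Not for these kits, to be left alone: red-brown padauk square turning blank, 108 x 40 x 40 mm, about 120 g, lying flat on the bench. Origin: centre of the block, 20 mm above the bench; x along its length, which points roughly away from the robot, up to 0.3 rad either way; z up.
- white_bushing: Not for these kits, to be left alone: white plastic bushing, a tube standing on end, outside diameter 32 mm, bore 18 mm, 40 mm tall, about 30 g. Origin: centre of its underside; z along its axis, up.
Not all that is in view belongs to the job. Several things have the shape of the brass_ferrule; the one meant has the colours described above. Several things have the shape of the walnut_blank; the one meant has the colours described above.

How it is judged:
By the outcome, as a careful person would: the job done as asked, in the order asked, and still so for the second after the job is handed in, with the robot touching nothing.
It also fails if it takes over 131 s, if anything falls off the work surface, if the arm or the gripper's body presses on something with over 40 N, if the wrist force passes 120 N, or if a joint passes its speed limit or range.

## Working session

There is one attempt and no reset: what is moved stays moved. The work goes in short steps, Python scripts to look and compute and a shell command to move; the robot and the scene stay as the last step left them, time stands still between calls to the robot, and variables do not carry over. Pictures are saved under pics/ and viewed, and the job is handed in when it is done.

```bash
ls; mkdir -p pics; python3 - <<'E'
from cell import arm
import cv2
print(arm.state())
for n in("scene","top"):
    f=arm.grab_frame(n);cv2.imwrite(f"pics/{n}0.png",f["color"])
    print(n,f["vertical_fov"],f["cx"],f["cy"],f["k1"],f["camera_from_world"])
E
```

```text
pics
{'t': 0.0, 'qpos': array([ 1.33611036,  0.32182229, -0.07006867,  1.45169483,  0.02257608,
        1.37078605, -0.05686909]), 'joint_vel': array([-0.00018045, -0.00036436, -0.00070385,  0.00154398, -0.00173299,
       -0.00010799,  0.0002598 ]), 'tau': array([ 2.57635120e-04, -4.91281378e+01, -4.03906172e-01, -3.12524414e+01,
       -6.40070345e-02,  4.38169297e-02,  1.76321860e-04]), 'position': array([ 0.15985986, -0.62945738,  0.22145188]), 'orientation': array([-3.11542703e+00, -3.89614862e-01,  4.99973344e-04]), 'ft_force': array([-0.41594199, -0.07237937, -0.0391588 ]), 'moment': array([-0.02403434, -0.00129848, -0.00635641]), 'finger_gap': 0.08706888351118472}
scene 55.18549208657998 256.95861562687094 191.15704731042254 -0.03710083634640801 [[ 0.72265741  0.69088367  0.021119   -0.35076475]
 [ 0.4306723  -0.4261603  -0.79555563 -0.1637762 ]
 [-0.54063632  0.58400955 -0.60551236  1.15351395]
 [ 0.          0.          0.          1.        ]]
top 55.88260914672002 251.7014535151563 187.18426348898558 -0.08360774619877645 [[ 0.01979132 -0.99974174  0.01116911  0.00153771]
 [-0.99334972 -0.02092965 -0.11321787  0.50359326]
 [ 0.1134224  -0.00885411 -0.99350741  0.76968041]
 [ 0.          0.          0.          1.        ]]
```

View pics/top0.png

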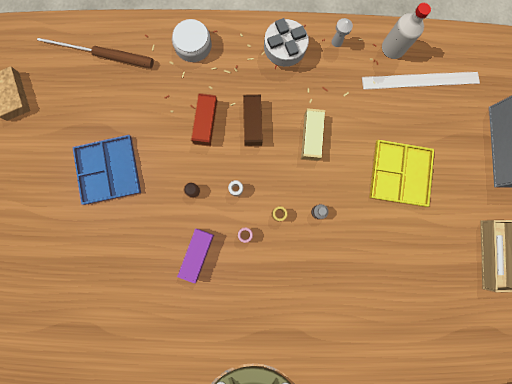

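View pics/scene0.png

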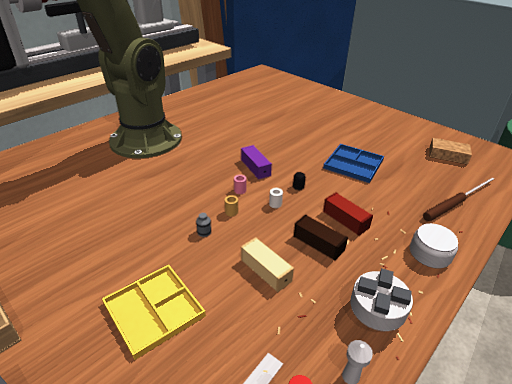

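The top view shows the robot at the bottom. Walnut is at about (253,120), maple (314,135), padauk (205,120), brass (280,214), grinder (320,212), knob (192,190) and bushing (236,188). The blue tray is at (107,170) and the yellow at (403,173), with the long bays on the right of each. Pink and purple items are distractors. Next I'll measure.

```bash
cat > h.py <<'E'
import numpy as np,cv2
from cell import arm
def grab(n):
    f=arm.grab_frame(n);H,W=f["depth"].shape
    fl=H/2/np.tan(np.radians(f["vertical_fov"]/2))
    f["K"]=np.array([[fl,0,f["cx"]],[0,fl,f["cy"]],[0,0,1]]);f["D"]=np.array([f["k1"],0,0,0.])
    u,v=np.meshgrid(np.arange(W),np.arange(H))
    f["ray"]=cv2.undistortPoints(np.stack([u,v],-1).reshape(-1,1,2).astype(float),f["K"],f["D"]).reshape(H,W,2)
    T=f["camera_from_world"];f["R"]=T[:3,:3];f["C"]=-T[:3,:3].T@T[:3,3]
    P=np.concatenate([f["ray"],np.ones((H,W,1))],-1)
    f["dir"]=P@f["R"]; f["xyz"]=f["dir"]*f["depth"][...,None]+f["C"]
    f["hsv"]=cv2.cvtColor(f["color"],cv2.COLOR_BGR2HSV)
    return f
def plane(f,uv,z):
    r=cv2.undistortPoints(np.array(uv,float).reshape(-1,1,2),f["K"],f["D"]).reshape(-1,2)
    d=np.c_[r,np.ones(len(r))]@f["R"]
    return (f["C"]+d*((z-f["C"][2])/d[:,2])[:,None])[:,:2]
def rect(xy):
    (c,s,a)=cv2.minAreaRect((xy*1000).astype(np.float32))
    return np.round(c,1),np.round(s,1),round(a,1)
E
python3 - <<'E'
from h import *
f=grab("top")
z=f["xyz"][...,2]
print("bench z",np.median(z[300:340,100:200]),f["depth"][320,150])
# objects: pixel windows (mm), above-bench by depth
for n,(u,v) in dict(walnut=(253,120),maple=(314,135),padauk=(205,120),brass=(280,214),grinder=(320,212),knob=(192,190),white=(236,188),pink=(245,235)).items():
    w=34
    m=np.zeros(z.shape,np.uint8);m[v-w:v+w,u-w:u+w]=(z[v-w:v+w,u-w:u+w]>0.030)
    k,l,st,_=cv2.connectedComponentsWithStats(m)
    # component closest to centre
    vv,uu=np.nonzero(l); i=np.argmin((vv-v)**2+(uu-u)**2); lab=l[vv[i],uu[i]]
    P=f["xyz"][l==lab]; h=np.percentile(P[:,2],90)
    t=P[P[:,2]>0.030]
    print(n,len(P),"zmax",round(h,4),P[:,2].max().round(4),rect(t[:,:2]),"hsv",np.median(f["hsv"][l==lab],0))
for n,lo,hi in (("blue",(100,120,60),(125,255,255)),("yellow",(25,150,100),(35,255,255))):
    m=cv2.inRange(f["hsv"],lo,hi)
    k,l,st,_=cv2.connectedComponentsWithStats(m);i=1+np.argmax(st[1:,4]);P=f["xyz"][l==i]
    print(n,st[i],rect(P[P[:,2]>.012][:,:2]),np.percentile(P[:,2],[2,30,50,98]).round(4))
E
```

```text
bench z -4.206626297181826e-05 0.790672
walnut 875 zmax 0.042 0.8217 (array([564. ,   8.8]), array([300.5,  40.1]), 3.1) hsv [ 12. 150.  97.]
maple 911 zmax 0.0419 0.8217 (array([538.3, -81.8]), array([ 75.2, 312.6]), 64.8) hsv [ 33.  54. 226.]
padauk 884 zmax 0.0421 0.8217 (array([557.2,  96.6]), array([319.1,  75. ]), 15.1) hsv [  6. 189. 178.]
brass 97 zmax 0.0415 0.0424 (array([445.3, -48.3]), array([30.2, 30.4]), 89.7) hsv [ 24. 128. 219.]
grinder 180 zmax 0.0505 0.0526 (array([ 452.5, -139.2]), array([31.1, 31.1]), 44.2) hsv [ 23.   6. 136.]
knob 164 zmax 0.043 0.0445 (array([495.1, 145.6]), array([29.2, 28.9]), 5.7) hsv [ 9.  83.5 78. ]
white 125 zmax 0.0413 0.0434 (array([500.3,  48. ]), array([30.5, 30.2]), 29.1) hsv [ 98.   9. 227.]
pink 1 zmax 0.8217 0.8217 (array([412.9,  18.9]), array([0., 0.]), 0.0) hsv [ 14. 143. 125.]
blue [  73  135   66   69 2925] (array([524.1, 219.5]), array([426.1, 169.8]), 82.7) [0.0016 0.0039 0.0047 0.0178]
yellow [ 371  140   63   67 3083] (array([ 526.3, -193. ]), array([163.7, 451.9]), 8.2) [0.0007 0.0034 0.0043 0.0176]
```

```bash
cat >> h.py <<'E'
def blob(f,u,v,zlo,w=34,zhi=.07):
    z=f["xyz"][...,2]; ok=(f["depth"]>0)&(z>zlo)&(z<zhi)
    m=np.zeros(z.shape,np.uint8);a=slice(v-w,v+w),slice(u-w,u+w);m[a]=ok[a]
    k,l,st,_=cv2.connectedComponentsWithStats(m)
    vv,uu=np.nonzero(l);i=np.argmin((vv-v)**2+(uu-u)**2)
    return l==l[vv[i],uu[i]]
def tray(f,lo,hi):
    m=cv2.inRange(f["hsv"],lo,hi)
    k,l,st,_=cv2.connectedComponentsWithStats(m);i=1+np.argmax(st[1:,4])
    M=(l==i)&(f["depth"]>0)
    z=f["xyz"][...,2]
    return f["xyz"][M&(z>.013)&(z<.022)],l==i
COL={"blue":((100,120,60),(125,255,255)),"yellow":((25,150,100),(35,255,255))}
E
python3 - <<'E'
from h import *
def report(f,pts,brdict):
    for n,(u,v) in pts.items():
        M=blob(f,u,v,.030)
        P=f["xyz"][M]
        if n in("walnut","maple","padauk"):
            Q=P[P[:,2]>.037]; print(n,len(P),P[:,2].max().round(4),"top",rect(Q[:,:2]),"mean",Q[:,:2].mean(0).round(4))
            c=cv2.minAreaRect(np.argwhere(M)[:,::-1].astype(np.float32))
        else:
            (c,r)=cv2.minEnclosingCircle((P[:,:2]*1000).astype(np.float32)); print(n,len(P),P[:,2].max().round(4),np.round(c,1),round(r,1),rect(P[:,:2]))
    for n in COL:
        P,M=tray(f,*COL[n]);print(n,rect(P[:,:2]))
report(grab("top"),dict(walnut=(253,120),maple=(314,135),padauk=(205,120),brass=(280,214),grinder=(320,212),knob=(192,190),white=(236,188)),0)
print("scene")
report(grab("scene"),dict(walnut=(320,232),maple=(268,256),padauk=(350,208),brass=(231,200),grinder=(204,220),knob=(299,176),white=(276,193)),0)
E
```

```text
walnut 871 0.045 top (array([658.1,  14. ]), array([111.3,  40.1]), 3.2) mean [0.657 0.014]
maple 908 0.0449 top (array([ 627.6, -124.1]), array([ 40.6, 110.1]), 85.5) mean [ 0.6268 -0.124 ]
padauk 885 0.0446 top (array([657.2, 124. ]), array([ 40.8, 110.6]), 83.3) mean [0.6557 0.1233]
brass 94 0.0427 [446.1 -49. ] 15.8 (array([445.3, -48.4]), array([30.1, 29.9]), 0.5)
grinder 181 0.0537 [ 452.  -139.6] 16.5 (array([ 452.6, -139.2]), array([30.7, 31.1]), 46.4)
knob 162 0.0446 [495.4 146.2] 15.7 (array([494.7, 145.7]), array([28.7, 28.8]), 1.6)
white 125 0.0435 [500.1  48.4] 15.7 (array([500.2,  48.3]), array([30.5, 30.3]), 21.1)
blue (array([539. , 345.9]), array([135.3, 135. ]), 13.2)
yellow (array([ 546.4, -335.4]), array([136.6, 137. ]), 82.4)
scene
walnut 833 0.0424 top (array([658.6,  11.7]), array([109.9,  43.4]), 3.7) mean [0.6604 0.0111]
maple 1011 0.0436 top (array([ 627.4, -125.6]), array([ 41.8, 110.5]), 85.8) mean [ 0.6301 -0.1265]
padauk 677 0.0421 top (array([657.1, 120.6]), array([ 44.8, 110.5]), 85.3) mean [0.6601 0.1202]
brass 109 0.0422 [448.3 -50.9] 16.9 (array([448.1, -51.7]), array([30.4, 31.6]), 45.6)
grinder 149 0.0529 [ 456.7 -141.1] 15.9 (array([ 458.6, -142.2]), array([29.5, 24.7]), 70.6)
knob 91 0.0422 [498.5 141. ] 15.2 (array([497.8, 141.5]), array([27.3, 27.8]), 72.7)
white 109 0.0409 [502.5  46.5] 17.2 (array([501.9,  44.7]), array([29.9, 30.8]), 78.9)
blue (array([-710.8, 1634.2]), array([874.9,  40.5]), 61.0)
yellow (array([ 546.8, -335.5]), array([135.3, 137.8]), 82.3)
```

Heights and sizes match the specs, and the two views agree to 2–4 mm. Next is a helper that works out how far each move has to go.

```bash
cat > to.py <<'E'
import sys,numpy as np
from scipy.spatial.transform import Rotation as R
from cell import arm
s=arm.state();Rm=R.from_rotvec(s["orientation"]).as_matrix()
x,y,z,th=map(float,sys.argv[1:5])
d=Rm.T@(np.array([x,y,z])-s["position"])
cur=np.degrees(np.arctan2(Rm[1,0],Rm[0,0]))
dt=-(th-cur);dt=(dt+90)%180-90 if len(sys.argv)<6 else dt
print("t",round(s["t"],2),"pos",s["position"].round(4),"th",cur.round(2),"q",s["qpos"].round(2))
print("shift",d.round(4),"turn",round(dt,2),"tilt z",Rm[:,2].round(4),"gap",round(s["finger_gap"],4),"F",s["ft_force"].round(1))
E
python3 to.py .658 .0135 .12 3.3
```

```text
t 0.25 pos [ 0.16   -0.6298  0.222 ] th 14.26 q [ 1.34  0.32 -0.07  1.45  0.02  1.37 -0.06]
shift [ 0.6411 -0.5007  0.1024] turn 10.96 tilt z [-3.e-04  8.e-04 -1.e+00] gap 0.0872 F [ 0.6 -0.2  0.1]
```

```bash
python3 -m creep '[[[-1,0.03,-0.023,0,0.5],[-1,0.06,-0.047,0,1],[-1,0.09,-0.07,0,2],[-1,0.12,-0.094,0.01,3],[-1,0.15,-0.117,0.01,4],[-1,0.18,-0.141,0.02,5],[-1,0.21,-0.164,0.02,5],[-1,0.24,-0.188,0.02,5],[-1,0.27,-0.211,0.02,5],[-1,0.30,-0.235,0.02,5]]]'; python3 to.py .658 .0135 .12 3.3
```

```text
t: 1.08
position: [0.3936, -0.3266, 0.2023]
orientation: [-3.131, -0.253, 0.0]
ft_force: [1.0, -0.9, 0.8]
finger_gap: 0.0866
t 1.08 pos [ 0.3936 -0.3266  0.2023] th 9.24 q [ 0.96  0.05 -0.33  1.81  0.02  1.28 -0.78]
shift [ 0.3156 -0.2932  0.0824] turn 5.94 tilt z [-1.e-04  3.e-04 -1.e+00] gap 0.0866 F [ 1.  -0.9  0.8]
```

```bash
python3 -m creep '[[[-1,0.03,-0.028,0,0.5],[-1,0.06,-0.056,0,1],[-1,0.09,-0.084,0,2],[-1,0.12,-0.111,0.01,3],[-1,0.15,-0.139,0.02,4],[-1,0.18,-0.167,0.03,5],[-1,0.21,-0.195,0.04,6],[-1,0.24,-0.223,0.06,6],[-1,0.27,-0.251,0.07,6],[-1,0.30,-0.279,0.08,6]]]'; python3 to.py .658 .0135 .018 3.3
```

```text
t: 1.92
position: [0.6414, -0.0071, 0.1228]
orientation: [3.14, 0.087, -0.002]
ft_force: [-0.4, -0.9, 0.4]
finger_gap: 0.0871
t 1.92 pos [ 0.6414 -0.0071  0.1228] th 3.19 q [ 0.42  0.43 -0.57  1.58  0.24  1.21 -1.72]
shift [ 0.0179 -0.0196  0.1047] turn -0.11 tilt z [-1.3e-03 -1.0e-04 -1.0e+00] gap 0.0871 F [-0.4 -0.9  0.4]
```

```bash
python3 - <<'E'
from h import *
a=grab("top");b=grab("scene")
cv2.imwrite("pics/t1.png",a["color"]);cv2.imwrite("pics/s1.png",b["color"])
E
```

```text
(no output)
```

View pics/s1.png

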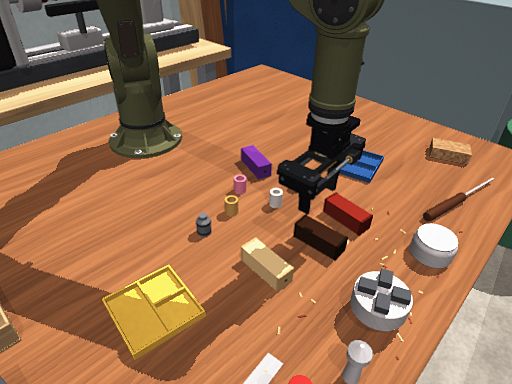

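The scene view shows the gripper above and behind the walnut at about (320,190), its jaws spanning the block's width. I'll align and go down.

```bash
python3 -m creep '[[[-1,0.009,-0.010,0.0,0],[-1,0.018,-0.0195,0.01,0],[-1,0.018,-0.0195,0.03,0],[-1,0.018,-0.0195,0.05,0],[-1,0.018,-0.0195,0.07,0],[-1,0.018,-0.0195,0.085,0],[-1,0.018,-0.0195,0.097,0],[-1,0.018,-0.0195,0.104,0],[-1,0.018,-0.0195,0.1045,0],[-1,0.018,-0.0195,0.1045,0]]]'; python3 to.py .658 .0135 .018 3.3
```

```text
t: 2.85
position: [0.6583, 0.0227, 0.0172]
orientation: [-3.132, -0.105, 0.003]
ft_force: [-0.1, 0.8, 0.5]
finger_gap: 0.0871
t 2.85 pos [0.6583 0.0227 0.0172] th 3.82 q [ 0.34  0.57 -0.54  1.61  0.32  1.05 -1.8 ]
shift [-0.0009  0.0091 -0.0009] turn 0.52 tilt z [-0.0023  0.0074 -1.    ] gap 0.0871 F [-0.1  0.8  0.5]
```

```bash
python3 -m creep '[[[-1,-0.001,0.009,-0.001,0.5],[-1,-0.001,0.009,-0.001,0.5],[-1,-0.001,0.009,-0.001,0.5]]]'; python3 to.py .658 .0135 .018 3.3
```

```text
t: 3.1
position: [0.6588, 0.0121, 0.0192]
orientation: [-3.134, -0.088, 0.0]
ft_force: [-0.5, -0.3, 0.8]
finger_gap: 0.0869
t 3.1 pos [0.6588 0.0121 0.0192] th 3.21 q [ 0.36  0.56 -0.54  1.61  0.32  1.05 -1.79]
shift [-0.0008 -0.0015  0.0012] turn -0.09 tilt z [-3.0e-04  6.5e-03 -1.0e+00] gap 0.0869 F [-0.5 -0.3  0.8]
```

```bash
python3 -m creep '[[[1,-0.001,-0.0015,0.001,0],[1,-0.001,-0.0015,0.001,0],[1,-0.001,-0.0015,0.001,0],[1,-0.001,-0.0015,0.001,0],[1,-0.001,-0.0015,0.001,0],[1,-0.001,-0.0015,0.001,0],[1,-0.001,-0.0015,0.001,0],[1,-0.001,-0.0015,0.001,0]]]'; python3 to.py .658 .0135 .12 3.3
```

```text
t: 3.77
position: [0.6577, 0.0135, 0.0182]
orientation: [-3.134, -0.088, 0.0]
ft_force: [0.1, -0.1, 0.8]
finger_gap: 0.0416
t 3.77 pos [0.6577 0.0135 0.0182] th 3.21 q [ 0.35  0.56 -0.54  1.62  0.32  1.05 -1.79]
shift [ 0.0003 -0.0006 -0.1018] turn -0.09 tilt z [-4.0e-04  6.5e-03 -1.0e+00] gap 0.0416 F [ 0.1 -0.1  0.8]
```

```bash
python3 -m creep '[[[1,0,0,0,0],[1,0,0,0,0],[1,0,0,-0.015,0],[1,0,0,-0.03,0],[1,0,0,-0.05,0],[1,0,0,-0.07,0],[1,0,0,-0.09,0],[1,0,0,-0.10,0],[1,0,0,-0.10,0]]]'; python3 to.py .5465 .314 .12 13.2
```

```text
t: 4.52
position: [0.6601, 0.0133, 0.1227]
orientation: [-3.134, -0.088, -0.011]
ft_force: [0.4, 0.2, -0.4]
finger_gap: 0.0395
t 4.52 pos [0.6601 0.0133 0.1227] th 3.22 q [ 0.38  0.46 -0.58  1.54  0.26  1.22 -1.75]
shift [-0.0966 -0.3066  0.0039] turn -9.98 tilt z [ 0.0066  0.0064 -1.    ] gap 0.0395 F [ 0.4  0.2 -0.4]
```

Gap is 39.5 mm and the wrist force dropped by about 1.2 N, so the blank is held. Carrying it to the blue tray.

```bash
python3 -m creep '[[[1,-0.005,-0.016,0,-0.5],[1,-0.012,-0.04,0,-1],[1,-0.022,-0.07,0,-2],[1,-0.032,-0.10,0,-3],[1,-0.042,-0.13,0,-4],[1,-0.052,-0.16,0,-5],[1,-0.06,-0.19,0,-6],[1,-0.069,-0.22,0,-7],[1,-0.078,-0.25,0,-8],[1,-0.085,-0.27,0,-9]]]';python3 -m creep '[[[1,-0.005,-0.016,0,-0.5],[1,-0.010,-0.027,0,-1],[1,-0.011,-0.035,0,-1],[1,-0.011,-0.035,0,-1]]]'; python3 to.py .5465 .314 .05 13.2
```

```text
t: 5.35
position: [0.5563, 0.2829, 0.1228]
orientation: [-3.115, -0.343, -0.007]
ft_force: [0.1, -0.2, -0.8]
finger_gap: 0.0396
t: 5.68
position: [0.5361, 0.3166, 0.1225]
orientation: [-3.111, -0.375, -0.006]
ft_force: [0.1, -0.8, -1.0]
finger_gap: 0.0398
t 5.68 pos [0.5361 0.3166 0.1225] th 13.73 q [ 0.01  0.42 -0.73  1.63  0.29  1.2  -2.11]
shift [0.0091 0.0056 0.0725] turn 0.53 tilt z [ 0.0027  0.0084 -1.    ] gap 0.0398 F [ 0.1 -0.8 -1. ]
```

```bash
python3 -m creep '[[[1,0.009,0.0055,0.01,0.5],[1,0.009,0.0055,0.03,0.5],[1,0.009,0.0055,0.05,0.5],[1,0.009,0.0055,0.065,0.5],[1,0.009,0.0055,0.070,0.5],[1,0.009,0.0055,0.070,0.5],[1,0.009,0.0055,0.070,0.5]]]'; python3 to.py .5465 .314 .023 13.2
python3 - <<'E'
from h import *
a=grab("top");b=grab("scene")
cv2.imwrite("pics/t2.png",np.vstack([cv2.resize(a["color"][100:240,40:240],None,fx=2.5,fy=2.5),cv2.resize(b["color"][110:210,270:470],None,fx=2.5,fy=2.5)]))
E
```

```text
t: 6.27
position: [0.547, 0.3136, 0.0525]
orientation: [-3.113, -0.36, -0.006]
ft_force: [0.2, 0.7, -0.2]
finger_gap: 0.0398
t 6.27 pos [0.547  0.3136 0.0525] th 13.18 q [-0.02  0.5  -0.69  1.67  0.35  1.09 -2.15]
shift [-0.0005 -0.0003  0.0295] turn -0.02 tilt z [ 0.0028  0.0085 -1.    ] gap 0.0398 F [ 0.2  0.7 -0.2]
```

View pics/t2.png

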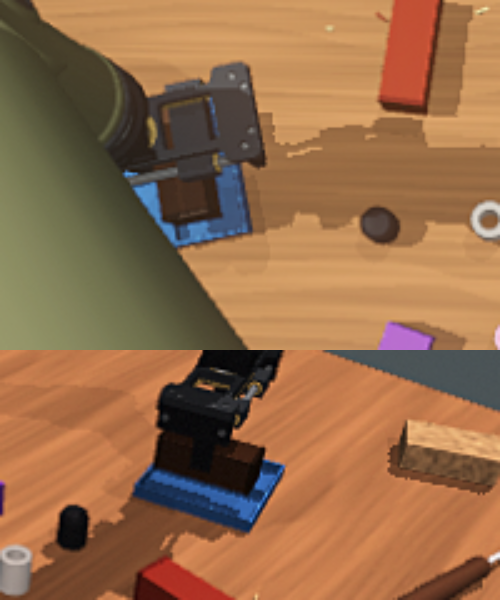

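The top picture shows the walnut inside the right (long) half of the blue tray, parallel to its walls. I'll lower it and release.

```bash
python3 -m creep '[[[1,0,0,0.01,0],[1,0,0,0.02,0],[1,0,0,0.026,0],[1,0,0,0.029,0],[1,0,0,0.0305,0],[1,0,0,0.0305,0],[1,0,0,0.0305,0]]]'; python3 to.py .5465 .314 .022 13.2
```

```text
t: 6.95
position: [0.5476, 0.3149, 0.0233]
orientation: [-3.112, -0.361, -0.009]
ft_force: [0.5, 0.1, -1.4]
finger_gap: 0.04
t 6.95 pos [0.5476 0.3149 0.0233] th 13.22 q [-0.03  0.54 -0.67  1.69  0.37  1.04 -2.17]
shift [-0.0013  0.0007  0.0013] turn 0.02 tilt z [ 0.0049  0.0097 -0.9999] gap 0.04 F [ 0.5  0.1 -1.4]
```

```bash
python3 -m creep '[[[1,-0.001,0.0005,0.001,0],[1,-0.001,0.0005,0.002,0],[1,-0.001,0.0005,0.002,0],[-0.5,-0.001,0.0005,0.002,0],[-0.5,-0.001,0.0005,0.002,0],[-0.5,-0.001,0.0005,0.002,0],[-0.5,-0.001,0.0005,0.002,0]]]'; python3 to.py .447 -.050 .12 0
```

```text
t: 7.53
position: [0.5467, 0.3141, 0.0211]
orientation: [-3.112, -0.361, -0.009]
ft_force: [0.3, -0.1, -0.2]
finger_gap: 0.059
t 7.53 pos [0.5467 0.3141 0.0211] th 13.22 q [-0.03  0.54 -0.67  1.7   0.37  1.03 -2.17]
shift [-0.1797  0.3309 -0.1029] turn 13.22 tilt z [ 0.0048  0.0096 -0.9999] gap 0.059 F [ 0.3 -0.1 -0.2]
```

```bash
python3 -m creep '[[[-0.5,0,0,-0.015,0],[-0.5,0,0,-0.035,0],[-0.5,0,0,-0.06,0],[-0.5,0,0,-0.085,0],[-0.5,0,0.01,-0.1,0],[-0.5,-0.01,0.02,-0.1,0],[-0.5,-0.022,0.04,-0.1,2],[-0.5,-0.036,0.065,-0.1,4],[-0.5,-0.05,0.095,-0.1,6],[-0.5,-0.066,0.125,-0.1,7]]]';python3 to.py .447 -.050 .12 0
```

```text
t: 8.37
position: [0.5104, 0.1759, 0.1207]
orientation: [-3.127, -0.17, -0.01]
ft_force: [0.5, -0.7, 0.3]
finger_gap: 0.0654
t 8.37 pos [0.5104 0.1759 0.1207] th 6.22 q [ 0.26  0.22 -0.7   1.84  0.15  1.13 -1.96]
shift [-0.0875  0.2177 -0.002 ] turn 6.22 tilt z [ 0.0061  0.0102 -0.9999] gap 0.0654 F [ 0.5 -0.7  0.3]
```

```bash
python3 -m creep '[[[-0.5,-0.013,0.032,0,1],[-0.5,-0.026,0.064,0,2],[-0.5,-0.039,0.096,0,3],[-0.5,-0.052,0.128,0,4],[-0.5,-0.064,0.16,0,5],[-0.5,-0.074,0.185,0,6],[-0.5,-0.082,0.205,0,6],[-0.5,-0.0875,0.217,0,6],[-0.5,-0.0875,0.217,0,6],[-0.5,-0.0875,0.217,0,6]]]';python3 to.py .447 -.050 .017 0
python3 - <<'E'
from h import *
f=grab("top");cv2.imwrite("pics/t3.png",f["color"])
f=grab("scene");cv2.imwrite("pics/s3.png",f["color"])
E
```

```text
t: 9.2
position: [0.4472, -0.0491, 0.1188]
orientation: [-3.131, -0.004, -0.012]
ft_force: [-0.0, 0.5, 0.3]
finger_gap: 0.0653
t 9.2 pos [ 0.4472 -0.0491  0.1188] th 0.15 q [ 0.58 -0.01 -0.52  2.04 -0.02  1.1  -1.49]
shift [-0.001   0.0019  0.1018] turn 0.15 tilt z [ 0.0075  0.0101 -0.9999] gap 0.0653 F [-0.   0.5  0.3]
```

View pics/t3.png

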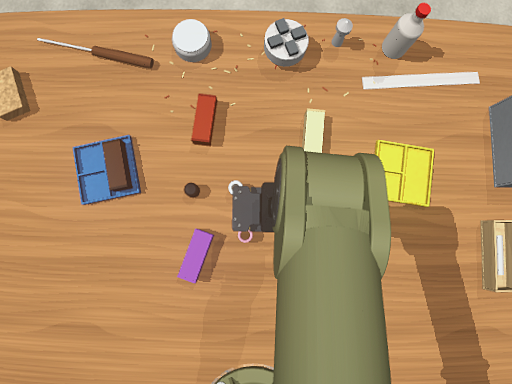

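View pics/s3.png

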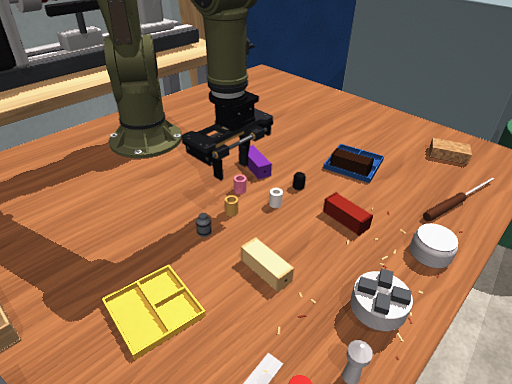

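The top picture shows the walnut at (117,163), inside the blue long bay. The gripper is over the brass at about (280,214). Going down.

```bash
python3 -m creep '[[[-0.5,-0.001,0.002,0.02,0],[-0.5,-0.001,0.002,0.045,0],[-0.5,-0.001,0.002,0.07,0],[-0.5,-0.001,0.002,0.085,0],[-0.5,-0.001,0.002,0.095,0],[-0.5,-0.001,0.002,0.101,0],[-0.5,-0.001,0.002,0.1015,0],[-0.5,-0.001,0.002,0.1015,0],[-0.5,-0.001,0.002,0.1015,0]]]';python3 to.py .447 -.050 .017 0
```

```text
t: 10.05
position: [0.4483, -0.0486, 0.018]
orientation: [-3.131, -0.009, -0.014]
ft_force: [-0.5, -0.3, -0.7]
finger_gap: 0.0652
t 10.05 pos [ 0.4483 -0.0486  0.018 ] th 0.34 q [ 0.55  0.14 -0.52  2.13  0.08  0.88 -1.57]
shift [-0.0013  0.0014  0.001 ] turn 0.34 tilt z [ 0.009   0.0102 -0.9999] gap 0.0652 F [-0.5 -0.3 -0.7]
```

```bash
python3 -m creep '[[[-0.5,-0.001,0.001,0.001,0],[1,-0.001,0.001,0.001,0],[1,-0.001,0.001,0.001,0],[1,-0.001,0.001,0.001,0],[1,-0.001,0.001,0.001,0],[1,-0.001,0.001,0.001,0],[1,-0.001,0.001,0.001,0],[1,-0.001,0.001,0.001,0],[1,-0.001,0.001,0.001,0],[1,-0.001,0.001,0.001,0]]]';python3 to.py .447 -.050 .12 0
```

```text
t: 10.88
position: [0.4473, -0.0497, 0.017]
orientation: [-3.131, -0.009, -0.014]
ft_force: [-0.1, 0.3, 1.5]
finger_gap: 0.0315
t 10.88 pos [ 0.4473 -0.0497  0.017 ] th 0.34 q [ 0.56  0.14 -0.52  2.14  0.08  0.87 -1.57]
shift [ 0.0006 -0.0007 -0.103 ] turn 0.34 tilt z [ 0.0089  0.0101 -0.9999] gap 0.0315 F [-0.1  0.3  1.5]
```

```bash
python3 -m creep '[[[1,0,0,-0.01,0],[1,0,0,-0.03,0],[1,0,0,-0.05,0],[1,0,0,-0.075,0],[1,0,0,-0.095,0],[1,0,0,-0.103,0],[1,0,0,-0.103,0]]]';python3 to.py .4993 .3706 .12 13.2
```

```text
t: 11.47
position: [0.4479, -0.0509, 0.1222]
orientation: [-3.133, -0.009, -0.021]
ft_force: [-0.1, -0.2, -0.7]
finger_gap: 0.032
t 11.47 pos [ 0.4479 -0.0509  0.1222] th 0.34 q [ 0.59 -0.02 -0.52  2.04 -0.02  1.1  -1.48]
shift [ 0.0538 -0.4212  0.0066] turn -12.86 tilt z [ 0.0132  0.0087 -0.9999] gap 0.032 F [-0.1 -0.2 -0.7]
```

```bash
python3 -m creep '[[[1,0.002,-0.015,0,-0.5],[1,0.004,-0.04,0,-1],[1,0.007,-0.07,0,-2],[1,0.011,-0.10,0,-3],[1,0.015,-0.13,0,-4],[1,0.02,-0.16,0,-5],[1,0.024,-0.19,0,-6],[1,0.028,-0.22,0,-7],[1,0.032,-0.25,0,-8],[1,0.036,-0.28,0,-9]]]';python3 to.py .4993 .3706 .12 13.2
```

```text
t: 12.3
position: [0.4812, 0.2303, 0.1236]
orientation: [-3.124, -0.256, -0.018]
ft_force: [0.0, -0.3, -0.6]
finger_gap: 0.0318
t 12.3 pos [0.4812 0.2303 0.1236] th 9.38 q [ 0.22  0.21 -0.79  1.85  0.16  1.13 -2.03]
shift [ 0.0407 -0.1354  0.0049] turn -3.82 tilt z [ 0.0108  0.0082 -0.9999] gap 0.0318 F [ 0.  -0.3 -0.6]
```

```bash
python3 -m creep '[[[1,0.009,-0.03,0,-1],[1,0.018,-0.06,0,-2],[1,0.027,-0.09,0,-3],[1,0.034,-0.115,0,-4],[1,0.039,-0.13,0,-4],[1,0.041,-0.135,0,-4],[1,0.041,-0.135,0.01,-4],[1,0.041,-0.135,0.03,-4],[1,0.041,-0.135,0.05,-4],[1,0.041,-0.135,0.05,-4]]]';python3 to.py .4993 .3706 .022 13.2
python3 - <<'E'
from h import *
a=grab("top");b=grab("scene")
cv2.imwrite("pics/t4.png",np.vstack([cv2.resize(a["color"][100:240,40:240],None,fx=2.5,fy=2.5),cv2.resize(b["color"][110:210,270:470],None,fx=2.5,fy=2.5)]))
E
```

```text
t: 13.13
position: [0.4979, 0.3659, 0.0693]
orientation: [-3.119, -0.363, -0.006]
ft_force: [-0.3, -1.7, -1.8]
finger_gap: 0.0318
t 13.13 pos [0.4979 0.3659 0.0693] th 13.28 q [-0.07  0.48 -0.77  1.69  0.37  1.12 -2.28]
shift [ 0.0022 -0.0042  0.0473] turn 0.08 tilt z [ 0.0036  0.0017 -1.    ] gap 0.0318 F [-0.3 -1.7 -1.8]
```

View pics/t4.png

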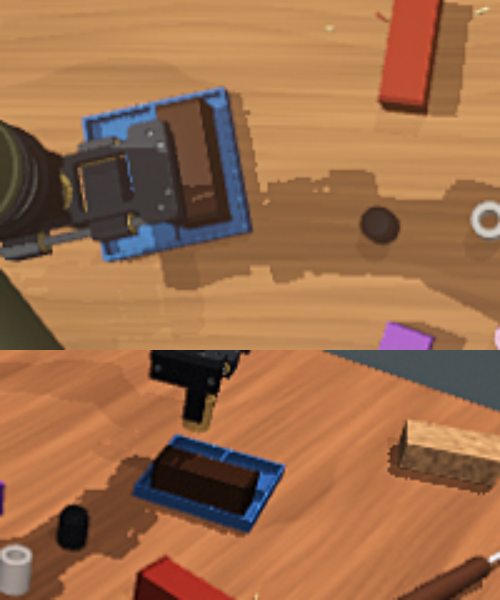

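The brass hangs over the near small bay and the walnut lies cleanly in its bay. Lowering.

```bash
python3 -m creep '[[[1,0.002,-0.004,0.01,0],[1,0.002,-0.004,0.025,0],[1,0.002,-0.004,0.036,0],[1,0.002,-0.004,0.042,0],[1,0.002,-0.004,0.045,0],[1,0.002,-0.004,0.0465,0],[1,0.002,-0.004,0.0475,0],[1,0.002,-0.004,0.0475,0]]]';python3 to.py .4993 .3706 .021 13.2
```

```text
t: 13.9
position: [0.5013, 0.3732, 0.0262]
orientation: [-3.115, -0.363, -0.015]
ft_force: [-0.3, 0.8, -0.9]
finger_gap: 0.032
t 13.9 pos [0.5013 0.3732 0.0262] th 13.31 q [-0.1   0.54 -0.74  1.71  0.42  1.05 -2.32]
shift [-0.0026  0.0021  0.0052] turn 0.11 tilt z [ 0.0089  0.0061 -0.9999] gap 0.032 F [-0.3  0.8 -0.9]
```

```bash
python3 -m creep '[[[1,-0.002,0.002,0.002,0],[1,-0.002,0.002,0.004,0],[1,-0.002,0.002,0.0052,0],[1,-0.002,0.002,0.0055,0],[1,-0.002,0.002,0.0055,0]]]';python3 to.py .4993 .3706 .021 13.2
```

```text
t: 14.32
position: [0.5, 0.3706, 0.0211]
orientation: [-3.116, -0.363, -0.015]
ft_force: [-1.5, -2.5, 2.5]
finger_gap: 0.0317
t 14.32 pos [0.5    0.3706 0.0211] th 13.3 q [-0.1   0.54 -0.74  1.72  0.42  1.04 -2.32]
shift [-0.0007 -0.0001  0.0001] turn 0.1 tilt z [ 0.0091  0.0056 -0.9999] gap 0.0317 F [-1.5 -2.5  2.5]
```

```bash
python3 -m creep '[[[-0.06,0,0,0,0],[-0.06,0,0,0,0],[-0.06,0,0,0,0],[-0.06,0,0,0,0],[-0.06,0,0,-0.01,0],[-0.06,0,0,-0.03,0],[-0.06,0,0,-0.055,0],[-0.06,0,0,-0.08,0],[-0.06,0,0,-0.1,0],[-0.06,0,0,-0.1,0]]]';python3 to.py .627 -.125 .12 -4.4
```

```text
t: 15.15
position: [0.5012, 0.3726, 0.1268]
orientation: [-3.112, -0.363, -0.027]
ft_force: [-0.7, 1.2, 0.8]
finger_gap: 0.046
t 15.15 pos [0.5012 0.3726 0.1268] th 13.31 q [-0.05  0.43 -0.8   1.63  0.33  1.2  -2.26]
shift [0.0077 0.5132 0.0037] turn 17.71 tilt z [ 0.0162  0.0104 -0.9998] gap 0.046 F [-0.7  1.2  0.8]
```

```bash
python3 -m creep '[[[-1,0,0.02,0,1],[-1,0,0.05,0,2],[-1,0,0.085,0,3],[-1,0,0.12,0,4],[-1,0.001,0.155,0,6],[-1,0.002,0.19,0,7],[-1,0.003,0.225,0,8],[-1,0.004,0.26,0,9],[-1,0.005,0.295,0,10],[-1,0.006,0.33,0,11]]]'; python3 - <<'E'
from h import *
a=grab("top");b=grab("scene")
cv2.imwrite("pics/t5.png",a["color"])
cv2.imwrite("pics/s5.png",cv2.resize(b["color"][110:210,270:470],None,fx=3,fy=3))
E
python3 to.py .627 -.125 .12 -4.4
```

```text
t: 15.98
position: [0.5831, 0.0511, 0.125]
orientation: [-3.131, -0.062, -0.026]
ft_force: [1.3, 0.1, 0.1]
finger_gap: 0.0867
t 16.08 pos [0.5846 0.0439 0.1243] th 1.66 q [ 0.45  0.31 -0.66  1.73  0.2   1.15 -1.81]
shift [0.0375 0.1701 0.004 ] turn 6.06 tilt z [ 0.0163  0.0062 -0.9998] gap 0.0867 F [ 0.4  0.  -0.3]
```

View pics/t5.png

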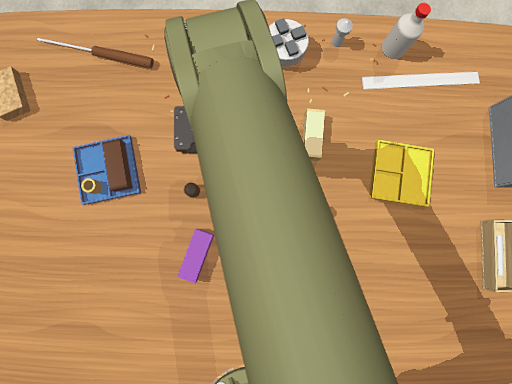

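View pics/s5.png

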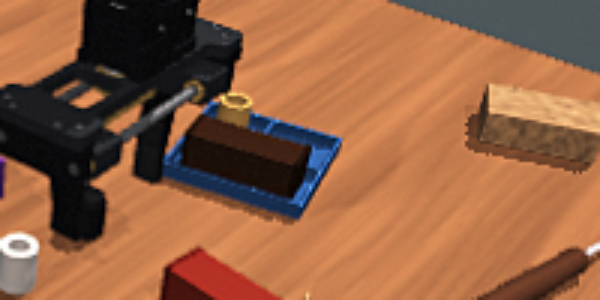

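The blue kit is made: ferrule upright at (89,186) in its small bay, walnut in the long bay. On to the maple.

```bash
python3 -m creep '[[[-1,0.007,0.03,0,1],[-1,0.014,0.065,0,2],[-1,0.021,0.10,0,4],[-1,0.028,0.13,0,5],[-1,0.034,0.153,0,6],[-1,0.0375,0.167,0,6],[-1,0.0375,0.17,0,6],[-1,0.0375,0.17,0,6],[-1,0.0375,0.17,0,6]]]'; python3 to.py .627 -.125 .018 -4.4
```

```text
t: 16.83
position: [0.6268, -0.1222, 0.124]
orientation: [-3.131, 0.114, -0.025]
ft_force: [-0.3, -0.0, -0.2]
finger_gap: 0.0871
t 16.83 pos [ 0.6268 -0.1222  0.124 ] th -4.17 q [ 0.6   0.4  -0.56  1.6   0.22  1.19 -1.65]
shift [-0.0012  0.0037  0.1059] turn 0.23 tilt z [ 0.016   0.0078 -0.9998] gap 0.0871 F [-0.3 -0.  -0.2]
```

```bash
python3 -m creep '[[[-1,-0.001,0.0035,0.015,0],[-1,-0.001,0.0035,0.04,0],[-1,-0.001,0.0035,0.065,0],[-1,-0.001,0.0035,0.085,0],[-1,-0.001,0.0035,0.097,0],[-1,-0.001,0.0035,0.104,0],[-1,-0.001,0.0035,0.106,0],[-1,-0.001,0.0035,0.106,0],[-1,-0.001,0.0035,0.106,0]]]';python3 to.py .627 -.125 .018 -4.4
```

```text
t: 17.58
position: [0.6282, -0.1245, 0.0193]
orientation: [-3.131, 0.113, -0.028]
ft_force: [-0.2, 0.5, 1.5]
finger_gap: 0.087
t 17.58 pos [ 0.6282 -0.1245  0.0193] th -4.14 q [ 0.57  0.51 -0.53  1.68  0.29  1.01 -1.69]
shift [-0.0012  0.0006  0.0012] turn 0.26 tilt z [ 0.018   0.0075 -0.9998] gap 0.087 F [-0.2  0.5  1.5]
```

```bash
python3 -m creep '[[[1,-0.001,0.0005,0.001,0],[1,-0.001,0.0005,0.001,0],[1,-0.001,0.0005,0.001,0],[1,-0.001,0.0005,0.001,0],[1,-0.001,0.0005,0.001,0],[1,-0.001,0.0005,0.001,0],[1,-0.001,0.0005,0.001,0],[1,-0.001,0.0005,0.001,0],[1,-0.001,0.0005,0.001,0],[1,-0.001,0.0005,0.001,0]]]';python3 -m creep '[[[1,0,0,-0.01,0],[1,0,0,-0.03,0],[1,0,0,-0.05,0],[1,0,0,-0.075,0],[1,0,0,-0.095,0],[1,0,0,-0.103,0],[1,0,0,-0.103,0]]]';python3 to.py .5422 -.3681 .12 -7.6
```

```text
t: 18.42
position: [0.6272, -0.1249, 0.0182]
orientation: [-3.131, 0.113, -0.028]
ft_force: [-0.6, 0.8, 0.1]
finger_gap: 0.0396
t: 19.0
position: [0.627, -0.1258, 0.1241]
orientation: [-3.132, 0.113, -0.035]
ft_force: [-0.2, -0.4, -1.4]
finger_gap: 0.0401
t 19.0 pos [ 0.627  -0.1258  0.1241] th -4.14 q [ 0.61  0.4  -0.56  1.6   0.22  1.18 -1.64]
shift [-0.0671  0.2478  0.0007] turn 3.46 tilt z [ 0.0224  0.0062 -0.9997] gap 0.0401 F [-0.2 -0.4 -1.4]
```

```bash
python3 -m creep '[[[1,-0.004,0.015,0,0.5],[1,-0.01,0.04,0,1],[1,-0.018,0.068,0,1.5],[1,-0.026,0.096,0,2],[1,-0.034,0.125,0,2.5],[1,-0.042,0.154,0,3],[1,-0.05,0.183,0,3.5],[1,-0.057,0.21,0,3.5],[1,-0.063,0.232,0,3.5],[1,-0.067,0.247,0,3.5]]]';python3 -m creep '[[[1,0,0,0,0],[1,0,0,0,0]]]';python3 to.py .5422 -.3681 .05 -7.6
```

```text
t: 19.83
position: [0.5384, -0.3716, 0.1183]
orientation: [-3.126, 0.217, -0.028]
ft_force: [-0.2, 0.6, -1.2]
finger_gap: 0.0398
t: 20.0
position: [0.5363, -0.3729, 0.1165]
orientation: [-3.125, 0.222, -0.023]
ft_force: [-0.2, 0.7, -3.0]
finger_gap: 0.0396
t 20.0 pos [ 0.5363 -0.3729  0.1165] th -8.13 q [ 0.92  0.43 -0.45  1.57  0.18  1.18 -1.27]
shift [ 0.0043 -0.0049  0.0666] turn -0.53 tilt z [ 0.0155  0.0076 -0.9999] gap 0.0396 F [-0.2  0.7 -3. ]
```

```bash
python3 -m creep '[[[1,0.004,-0.005,0.01,-0.5],[1,0.004,-0.005,0.03,-0.5],[1,0.004,-0.005,0.05,-0.5],[1,0.004,-0.005,0.062,-0.5],[1,0.004,-0.005,0.066,-0.5],[1,0.004,-0.005,0.066,-0.5],[1,0.004,-0.005,0.066,-0.5]]]';python3 to.py .5422 -.3681 .023 -7.6;python3 - <<'E'
from h import *
a=grab("top");b=grab("scene")
cv2.imwrite("pics/t6.png",np.vstack([cv2.resize(a["color"][110:230,320:500],None,fx=2.5,fy=2.5),cv2.resize(b["color"][240:360,80:260],None,fx=2.5,fy=2.5)]))
E
```

```text
t: 20.58
position: [0.5428, -0.3673, 0.051]
orientation: [-3.126, 0.206, -0.024]
ft_force: [0.6, -0.4, -0.9]
finger_gap: 0.0394
t 20.58 pos [ 0.5428 -0.3673  0.051 ] th -7.55 q [ 0.9   0.49 -0.44  1.62  0.21  1.07 -1.29]
shift [-0.0009  0.0012  0.0279] turn 0.05 tilt z [ 0.0161  0.0077 -0.9998] gap 0.0394 F [ 0.6 -0.4 -0.9]
```

View pics/t6.png

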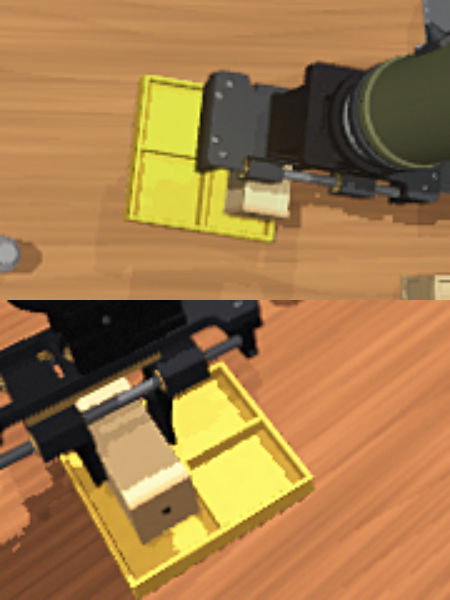

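```bash
python3 - <<'E'
from h import *
for n in("top","scene"):
    f=grab(n);z=f["xyz"];m=(f["depth"]>0)&(z[...,2]>.055)&(z[...,2]<.082)&(f["hsv"][...,2]>150)&(abs(z[...,0]-.54)<.1)&(abs(z[...,1]+.36)<.1)&(f["hsv"][...,1]<120)&(f["hsv"][...,0]>20)
    P=z[m];print(n,len(P),rect(P[:,:2]),np.percentile(P[:,2],[5,50,95]).round(3),P[:,:2].min(0),P[:,:2].max(0))
E
```

```text
top 141 (array([ 505.3, -361.4]), array([39.4, 30.1]), 83.2) [0.071 0.073 0.075] [ 0.48826518 -0.38282696] [ 0.51785874 -0.34142085]
scene 283 (array([ 547.5, -367.7]), array([ 39.6, 101.3]), 81.8) [0.072 0.074 0.075] [ 0.49566686 -0.3943355 ] [ 0.59917744 -0.34271677]
```

Measured in the air, the maple's near end is at x≈0.488 with its axis at y≈−0.362 there. That is within 2 mm of what I expect for a centred placement. Lowering and releasing.

```bash
python3 -m creep '[[[1,-0.001,0.001,0.01,0],[1,-0.001,0.001,0.019,0],[1,-0.001,0.001,0.025,0],[1,-0.001,0.001,0.028,0],[1,-0.001,0.001,0.0295,0],[1,-0.001,0.001,0.0295,0],[1,-0.001,0.001,0.0295,0]]]';python3 to.py .5422 -.3681 .0215 -7.6
```

```text
t: 21.37
position: [0.5418, -0.369, 0.0222]
orientation: [-3.127, 0.209, -0.025]
ft_force: [-1.2, 0.3, 1.2]
finger_gap: 0.0397
t 21.37 pos [ 0.5418 -0.369   0.0222] th -7.63 q [ 0.9   0.52 -0.43  1.64  0.23  1.02 -1.3 ]
shift [ 0.0002 -0.001   0.0007] turn -0.03 tilt z [ 0.0166  0.0066 -0.9998] gap 0.0397 F [-1.2  0.3  1.2]
```

```bash
python3 -m creep '[[[1,0,0,0.001,0],[1,0,0,0.001,0],[-0.5,0,0,0.001,0],[-0.5,0,0,0.001,0],[-0.5,0,0,0.001,0],[-0.5,0,0,0.001,0],[-0.5,0,0,-0.015,0],[-0.5,0,0,-0.04,0],[-0.5,0,0,-0.07,0],[-0.5,0,0,-0.1,0]]]';python3 to.py .454 -.1405 .12 -7
```

```text
t: 22.2
position: [0.5397, -0.3693, 0.1225]
orientation: [-3.126, 0.208, -0.023]
ft_force: [0.0, 0.1, 0.3]
finger_gap: 0.0654
t 22.2 pos [ 0.5397 -0.3693  0.1225] th -7.62 q [ 0.92  0.42 -0.45  1.56  0.18  1.2  -1.27]
shift [-0.1154 -0.2154  0.0029] turn -0.62 tilt z [ 0.0155  0.0077 -0.9999] gap 0.0654 F [0.  0.1 0.3]
```

```bash
python3 -m creep '[[[-0.5,-0.008,-0.015,-0.005,0],[-0.5,-0.02,-0.038,0,0],[-0.5,-0.036,-0.067,0,0],[-0.5,-0.052,-0.096,0,0],[-0.5,-0.068,-0.126,0,0],[-0.5,-0.083,-0.155,0,0],[-0.5,-0.097,-0.18,0,0],[-0.5,-0.108,-0.2,0,0],[-0.5,-0.1155,-0.2145,0,0],[-0.5,-0.1155,-0.2145,0,0]]]';python3 - <<'E'
from h import *
a=grab("top");b=grab("scene")
cv2.imwrite("pics/t7.png",np.vstack([cv2.resize(a["color"][110:230,320:500],None,fx=2.5,fy=2.5),cv2.resize(b["color"][180:300,120:300],None,fx=2.5,fy=2.5)]))
E
python3 to.py .454 -.1405 .016 -7
```

```text
t: 23.03
position: [0.453, -0.1381, 0.1229]
orientation: [-3.126, 0.202, -0.023]
ft_force: [0.4, 0.5, 0.2]
finger_gap: 0.065
t 23.13 pos [ 0.4541 -0.1419  0.1232] th -7.6 q [ 0.84  0.04 -0.59  1.99  0.02  1.1  -1.46]
shift [-0.0019 -0.0004  0.1072] turn -0.6 tilt z [ 0.0165  0.0064 -0.9998] gap 0.0653 F [ 0.3 -1.   0.9]
```

View pics/t7.png

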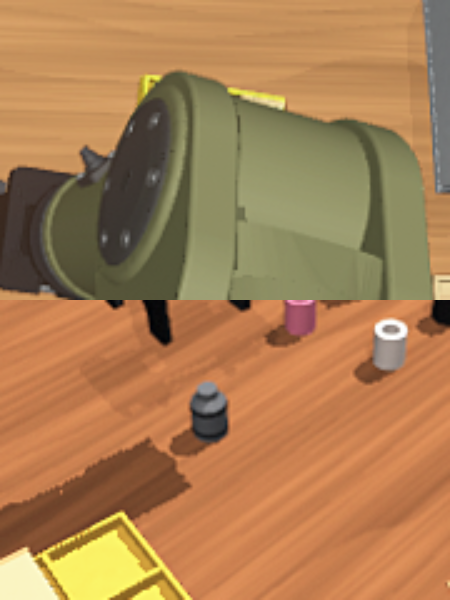

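The grinder is undisturbed at about (203,227) in the scene view. Going down on it.

```bash
python3 -m creep '[[[-0.5,-0.002,0,0.015,0],[-0.5,-0.002,0,0.04,0],[-0.5,-0.002,0,0.065,0],[-0.5,-0.002,0,0.085,0],[-0.5,-0.002,0,0.098,0],[-0.5,-0.002,0,0.105,0],[-0.5,-0.002,0,0.107,0],[-0.5,-0.002,0,0.107,0],[-0.5,-0.002,0,0.107,0]]]';python3 to.py .454 -.1405 .016 -7
```

```text
t: 23.88
position: [0.4547, -0.1416, 0.0168]
orientation: [-3.127, 0.209, -0.027]
ft_force: [-0.0, 0.5, 0.7]
finger_gap: 0.0652
t 23.88 pos [ 0.4547 -0.1416  0.0168] th -7.64 q [ 0.8   0.2  -0.59  2.08  0.13  0.88 -1.56]
shift [-0.0009 -0.001   0.0008] turn -0.64 tilt z [ 0.0178  0.006  -0.9998] gap 0.0652 F [-0.   0.5  0.7]
```

```bash
python3 -m creep '[[[1,-0.001,-0.001,0.001,0],[1,-0.001,-0.001,0.001,0],[1,-0.001,-0.001,0.001,0],[1,-0.001,-0.001,0.001,0],[1,-0.001,-0.001,0.001,0],[1,-0.001,-0.001,0.001,0],[1,-0.001,-0.001,0.001,0],[1,-0.001,-0.001,0.001,0],[1,-0.001,-0.001,0.001,0],[1,-0.001,-0.001,0.001,0]]]';python3 -m creep '[[[1,0,0,-0.01,0],[1,0,0,-0.03,0],[1,0,0,-0.05,0],[1,0,0,-0.075,0],[1,0,0,-0.095,0],[1,0,0,-0.105,0],[1,0,0,-0.105,0]]]';python3 to.py .5837 -.3071 .12 -7.6
```

```text
t: 24.72
position: [0.454, -0.1406, 0.016]
orientation: [-3.127, 0.209, -0.027]
ft_force: [-0.4, 0.1, 1.8]
finger_gap: 0.0307
t: 25.3
position: [0.4537, -0.1417, 0.1235]
orientation: [-3.129, 0.209, -0.034]
ft_force: [1.0, -0.5, -2.1]
finger_gap: 0.031
t 25.3 pos [ 0.4537 -0.1417  0.1235] th -7.64 q [ 0.85  0.04 -0.6   1.99  0.01  1.1  -1.46]
shift [0.1508 0.1467 0.0057] turn -0.04 tilt z [ 0.022   0.0036 -0.9998] gap 0.031 F [ 1.  -0.5 -2.1]
```

```bash
python3 -m creep '[[[1,0.01,0.01,0,0],[1,0.03,0.029,0,0],[1,0.052,0.05,0,0],[1,0.074,0.072,0,0],[1,0.096,0.094,0,0],[1,0.117,0.115,0,0],[1,0.135,0.132,0,0],[1,0.146,0.143,0,0],[1,0.151,0.147,0,0],[1,0.151,0.147,0,0]]]';python3 -m creep '[[[1,0,0,0.015,0],[1,0,0,0.035,0],[1,0,0,0.05,0],[1,0,0,0.057,0],[1,0,0,0.057,0]]]';python3 to.py .5837 -.3071 .021 -7.6;python3 - <<'E'
from h import *
a=grab("top");b=grab("scene")
cv2.imwrite("pics/t8.png",np.vstack([cv2.resize(a["color"][110:230,320:500],None,fx=2.5,fy=2.5),cv2.resize(b["color"][230:370,80:260],None,fx=2.5,fy=2.5)]))
E
```

```text
t: 26.13
position: [0.5834, -0.308, 0.1236]
orientation: [-3.128, 0.211, -0.031]
ft_force: [0.0, 0.2, -1.6]
finger_gap: 0.0308
t: 26.55
position: [0.5825, -0.3056, 0.0641]
orientation: [-3.125, 0.208, -0.024]
ft_force: [-0.2, 1.4, -1.0]
finger_gap: 0.0313
t 26.55 pos [ 0.5825 -0.3056  0.0641] th -7.63 q [ 0.83  0.49 -0.49  1.6   0.24  1.1  -1.42]
shift [0.0008 0.0018 0.0431] turn -0.03 tilt z [ 0.0156  0.0081 -0.9998] gap 0.0313 F [-0.2  1.4 -1. ]
```

View pics/t8.png

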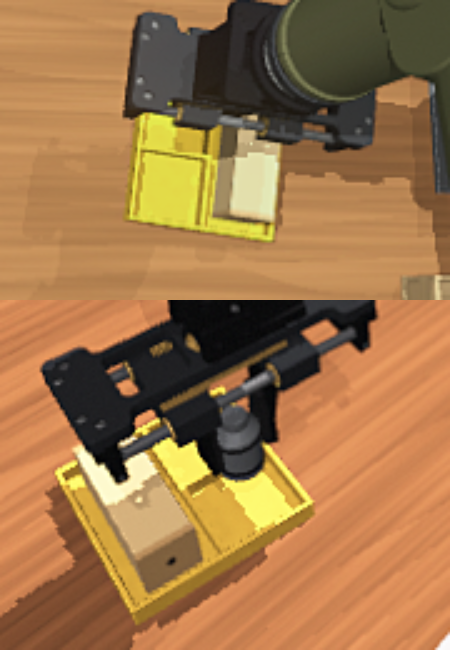

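The grinder hangs over the far small bay and the maple lies in the long bay, clear of the fingers. Lowering.

```bash
python3 -m creep '[[[1,0.001,0.001,0.01,0],[1,0.001,0.001,0.023,0],[1,0.001,0.001,0.033,0],[1,0.001,0.001,0.039,0],[1,0.001,0.001,0.042,0],[1,0.001,0.001,0.0425,0],[1,0.001,0.001,0.0425,0]]]';python3 to.py .5837 -.3071 .0195 -7.6
```

```text
t: 27.23
position: [0.5862, -0.3077, 0.0243]
orientation: [-3.127, 0.209, -0.03]
ft_force: [0.3, 0.0, -0.9]
finger_gap: 0.0313
t 27.23 pos [ 0.5862 -0.3077  0.0243] th -7.66 q [ 0.82  0.54 -0.47  1.62  0.26  1.03 -1.44]
shift [-0.0027 -0.0002  0.0047] turn -0.06 tilt z [ 0.0198  0.0059 -0.9998] gap 0.0313 F [ 0.3  0.  -0.9]
```

```bash
python3 -m creep '[[[1,-0.002,0,0.002,0],[1,-0.002,0,0.0035,0],[1,-0.002,0,0.0045,0],[1,-0.002,0,0.005,0],[1,-0.002,0,0.005,0]]]';python3 to.py .5837 -.3071 .0195 -7.6
```

```text
t: 27.65
position: [0.5844, -0.3076, 0.02]
orientation: [-3.128, 0.209, -0.03]
ft_force: [-3.2, 0.9, 4.2]
finger_gap: 0.031
t 27.65 pos [ 0.5844 -0.3076  0.02  ] th -7.67 q [ 0.82  0.54 -0.47  1.63  0.26  1.02 -1.44]
shift [-0.0007 -0.0004  0.0005] turn -0.07 tilt z [ 0.0197  0.0055 -0.9998] gap 0.031 F [-3.2  0.9  4.2]
```

Contact is confirmed. I'll open to about 46 mm and rise.

```bash
python3 -m creep '[[[-0.06,0,0,0,0],[-0.06,0,0,0,0],[-0.06,0,0,0,0],[-0.06,0,0,0,0],[-0.06,0,0,-0.01,0],[-0.06,0,0,-0.03,0],[-0.06,0,0,-0.055,0],[-0.06,0,0,-0.08,0],[-0.06,0,0,-0.1,0],[-0.06,0,0,-0.1,0]]]';python3 to.py .4965 .1435 .12 -2
```

```text
t: 28.48
position: [0.5855, -0.3094, 0.1263]
orientation: [-3.131, 0.21, -0.044]
ft_force: [1.2, -0.0, 0.9]
finger_gap: 0.0462
t 28.48 pos [ 0.5855 -0.3094  0.1263] th -7.67 q [ 0.84  0.43 -0.5   1.55  0.21  1.19 -1.4 ]
shift [-0.1488 -0.4369  0.0042] turn -5.67 tilt z [ 2.790e-02  9.000e-04 -9.996e-01] gap 0.0462 F [ 1.2 -0.   0.9]
```

```bash
python3 -m creep '[[[-0.3,-0.005,-0.015,0,-0.5],[-0.5,-0.015,-0.045,0,-1],[-0.5,-0.027,-0.08,0,-2],[-0.5,-0.039,-0.115,0,-3],[-0.5,-0.051,-0.15,0,-4],[-0.5,-0.063,-0.185,0,-5],[-0.5,-0.075,-0.22,0,-5],[-0.5,-0.087,-0.255,0,-5],[-0.5,-0.099,-0.29,0,-5],[-0.5,-0.109,-0.32,0,-5]]]';python3 to.py .4965 .1435 .12 -2
```

```text
t: 29.32
position: [0.5178, 0.026, 0.124]
orientation: [-3.139, 0.069, -0.041]
ft_force: [0.1, 1.0, -0.5]
finger_gap: 0.0651
t 29.32 pos [0.5178 0.026  0.124 ] th -2.51 q [ 0.58  0.15 -0.73  1.9   0.12  1.11 -1.81]
shift [-0.0265 -0.1164  0.0035] turn -0.51 tilt z [ 0.0262  0.001  -0.9997] gap 0.0651 F [ 0.1  1.  -0.5]
```

```bash
python3 -m creep '[[[-0.5,-0.007,-0.03,0,0],[-0.5,-0.014,-0.06,0,0],[-0.5,-0.02,-0.087,0,0],[-0.5,-0.025,-0.107,0,0],[-0.5,-0.0265,-0.116,0,0],[-0.5,-0.0265,-0.116,0,0],[-0.5,-0.0265,-0.116,0,0],[-0.5,-0.0265,-0.116,0,0]]]';python3 to.py .4965 .1435 .016 -2;python3 - <<'E'
from h import *
a=grab("top");b=grab("scene")
cv2.imwrite("pics/t9.png",a["color"]);cv2.imwrite("pics/s9.png",b["color"])
E
```

```text
t: 29.98
position: [0.4965, 0.1412, 0.1231]
orientation: [-3.14, 0.072, -0.04]
ft_force: [-0.0, 0.1, 0.2]
finger_gap: 0.0652
t 29.98 pos [0.4965 0.1412 0.1231] th -2.63 q [ 0.42  0.16 -0.81  1.9   0.14  1.11 -2.06]
shift [-0.0028 -0.0022  0.1071] turn -0.63 tilt z [ 0.0256 -0.     -0.9997] gap 0.0652 F [-0.   0.1  0.2]
```

View pics/t9.png

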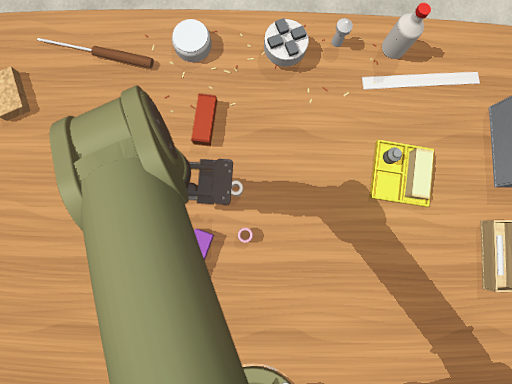

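View pics/s9.png

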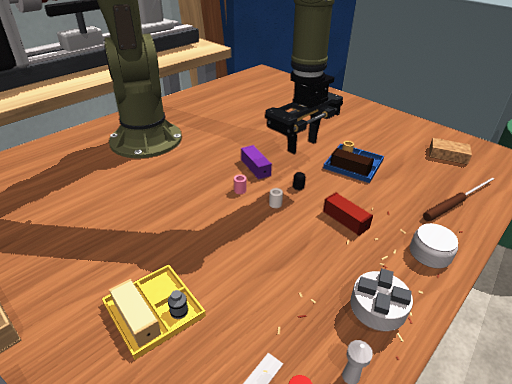

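The grinder stands upright in the far yellow bay at (393,155) in the top view, and the maple is seated beside it. Descending on the knob.

```bash
python3 -m creep '[[[-0.5,-0.003,-0.002,0.015,0],[-0.5,-0.003,-0.002,0.04,0],[-0.5,-0.003,-0.002,0.065,0],[-0.5,-0.003,-0.002,0.085,0],[-0.5,-0.003,-0.002,0.098,0],[-0.5,-0.003,-0.002,0.105,0],[-0.5,-0.003,-0.002,0.107,0],[-0.5,-0.003,-0.002,0.107,0],[-0.5,-0.003,-0.002,0.107,0]]]';python3 to.py .4965 .1435 .016 -2
```

```text
t: 30.83
position: [0.4975, 0.1435, 0.0172]
orientation: [-3.139, 0.073, -0.043]
ft_force: [0.5, 0.0, -0.9]
finger_gap: 0.0657
t 30.83 pos [0.4975 0.1435 0.0172] th -2.68 q [ 0.35  0.32 -0.77  1.99  0.29  0.91 -2.19]
shift [-0.0011  0.0001  0.0012] turn -0.68 tilt z [ 2.750e-02  7.000e-04 -9.996e-01] gap 0.0657 F [ 0.5  0.  -0.9]
```

```bash
python3 -m creep '[[[1,-0.001,0,0.001,0],[1,-0.001,0,0.001,0],[1,-0.001,0,0.001,0],[1,-0.001,0,0.001,0],[1,-0.001,0,0.001,0],[1,-0.001,0,0.001,0],[1,-0.001,0,0.001,0],[1,-0.001,0,0.001,0],[1,-0.001,0,0.001,0],[1,-0.001,0,0.001,0]]]';python3 -m creep '[[[1,0,0,-0.01,0],[1,0,0,-0.03,0],[1,0,0,-0.05,0],[1,0,0,-0.075,0],[1,0,0,-0.095,0],[1,0,0,-0.105,0],[1,0,0,-0.105,0],[1,0,0,-0.105,0]]]';python3 to.py .5183 -.2983 .12 -7.6
```

```text
t: 31.67
position: [0.4966, 0.1436, 0.0163]
orientation: [-3.139, 0.074, -0.043]
ft_force: [-1.1, -1.0, 2.3]
finger_gap: 0.0309
t: 32.33
position: [0.4937, 0.1433, 0.1213]
orientation: [-3.14, 0.074, -0.044]
ft_force: [-0.8, -0.0, -1.0]
finger_gap: 0.0311
t 32.33 pos [0.4937 0.1433 0.1213] th -2.7 q [ 0.43  0.16 -0.82  1.91  0.14  1.1  -2.07]
shift [0.0453 0.4399 0.0019] turn 4.9 tilt z [ 2.820e-02  2.000e-04 -9.996e-01] gap 0.0311 F [-0.8 -0.  -1. ]
```

```bash
python3 -m creep '[[[1,0.001,0.012,0,0.5],[1,0.003,0.035,0,1],[1,0.006,0.065,0,2],[1,0.009,0.095,0,3],[1,0.012,0.125,0,4],[1,0.016,0.155,0,5],[1,0.019,0.185,0,5],[1,0.022,0.215,0,5],[1,0.025,0.245,0,5],[1,0.028,0.275,0,5]]]';python3 to.py .5183 -.2983 .12 -7.6
```

```text
t: 33.17
position: [0.507, -0.1351, 0.1198]
orientation: [-3.132, 0.212, -0.039]
ft_force: [-0.2, -0.2, 0.1]
finger_gap: 0.0309
t 33.17 pos [ 0.507  -0.1351  0.1198] th -7.77 q [ 0.77  0.16 -0.59  1.89  0.09  1.1  -1.57]
shift [ 0.0333  0.1602 -0.    ] turn -0.17 tilt z [ 2.500e-02  9.000e-04 -9.997e-01] gap 0.0309 F [-0.2 -0.2  0.1]
```

```bash
python3 -m creep '[[[1,0.006,0.03,0,0],[1,0.012,0.06,0,0],[1,0.018,0.09,0,0],[1,0.024,0.118,0,0],[1,0.029,0.14,0,0],[1,0.032,0.154,0,0],[1,0.033,0.16,0,0],[1,0.033,0.16,0,0],[1,0.033,0.16,0,0]]]';python3 -m creep '[[[1,0,0,0.015,0],[1,0,0,0.035,0],[1,0,0,0.05,0],[1,0,0,0.055,0],[1,0,0,0.055,0],[1,0,0,0.055,0]]]';python3 to.py .5183 -.2983 .021 -7.6;python3 - <<'E'
from h import *
a=grab("top");b=grab("scene")
cv2.imwrite("pics/t10.png",np.vstack([cv2.resize(a["color"][110:230,320:500],None,fx=2.5,fy=2.5),cv2.resize(b["color"][230:370,80:260],None,fx=2.5,fy=2.5)]))
E
```

```text
t: 33.92
position: [0.5178, -0.2965, 0.1193]
orientation: [-3.13, 0.211, -0.037]
ft_force: [0.2, 0.8, -1.1]
finger_gap: 0.0305
t: 34.42
position: [0.5196, -0.2952, 0.0648]
orientation: [-3.13, 0.208, -0.038]
ft_force: [0.3, -0.0, -0.1]
finger_gap: 0.0306
t 34.42 pos [ 0.5196 -0.2952  0.0648] th -7.61 q [ 0.88  0.36 -0.48  1.77  0.18  1.04 -1.36]
shift [-0.002   0.0035  0.0437] turn -0.01 tilt z [ 0.0244  0.0029 -0.9997] gap 0.0306 F [ 0.3 -0.  -0.1]
```

View pics/t10.png

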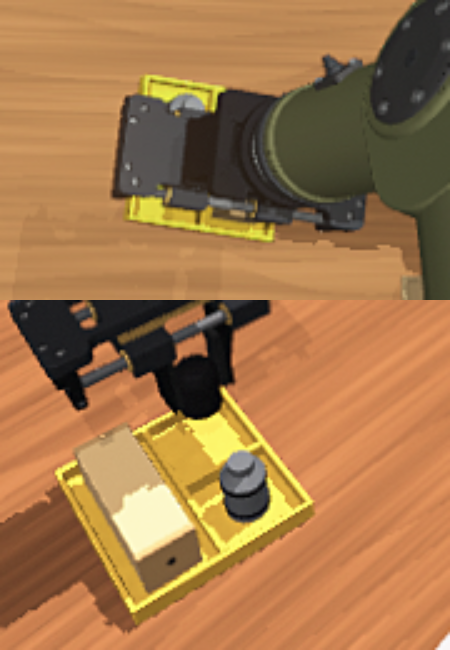

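The knob is held upright over the near small bay; the grinder and maple are clear. Lowering.

```bash
python3 -m creep '[[[1,-0.002,0.0035,0.01,0],[1,-0.002,0.0035,0.023,0],[1,-0.002,0.0035,0.033,0],[1,-0.002,0.0035,0.039,0],[1,-0.002,0.0035,0.042,0],[1,-0.002,0.0035,0.0425,0],[1,-0.002,0.0035,0.0425,0],[1,-0.002,0.0035,0.0425,0]]]';python3 to.py .5183 -.2983 .0195 -7.6
```

```text
t: 35.18
position: [0.5192, -0.2994, 0.0234]
orientation: [-3.131, 0.209, -0.041]
ft_force: [0.8, -0.1, -0.8]
finger_gap: 0.0306
t 35.18 pos [ 0.5192 -0.2994  0.0234] th -7.66 q [ 0.87  0.41 -0.46  1.79  0.2   0.96 -1.37]
shift [-0.0011 -0.0009  0.0039] turn -0.06 tilt z [ 0.0265  0.0014 -0.9996] gap 0.0306 F [ 0.8 -0.1 -0.8]
```

```bash
python3 -m creep '[[[1,-0.001,-0.001,0.002,0],[1,-0.001,-0.001,0.003,0],[1,-0.001,-0.001,0.004,0],[1,-0.001,-0.001,0.004,0],[1,-0.001,-0.001,0.004,0]]]';python3 to.py .5183 -.2983 .0195 -7.6
```

```text
t: 35.6
position: [0.5187, -0.2982, 0.0203]
orientation: [-3.131, 0.209, -0.042]
ft_force: [-1.6, 0.2, 5.5]
finger_gap: 0.0305
t 35.6 pos [ 0.5187 -0.2982  0.0203] th -7.65 q [ 0.87  0.42 -0.46  1.8   0.21  0.95 -1.38]
shift [-0.0004  0.0002  0.0008] turn -0.05 tilt z [ 0.0267  0.0011 -0.9996] gap 0.0305 F [-1.6  0.2  5.5]
```

Contact. Release, rise, then move away for the final look.

```bash
python3 -m creep '[[[-0.06,0,0,0,0],[-0.06,0,0,0,0],[-0.06,0,0,0,0],[-0.06,0,0,0,0],[-0.06,0,0,-0.01,0],[-0.06,0,0,-0.03,0],[-0.06,0,0,-0.06,0],[-0.06,0,0,-0.09,0],[-0.06,0,0,-0.12,0],[-0.06,0,0,-0.14,0]]]';python3 -m creep '[[[-0.06,0,-0.02,0,0],[-0.06,0,-0.05,0,0],[-0.06,0,-0.08,0,0],[-0.06,0,-0.11,0,0],[-0.06,0,-0.14,0,0],[-0.06,0,-0.17,0,0],[-0.06,0,-0.2,0,0],[-0.06,0,-0.22,0,0],[-0.06,0,-0.23,0,0],[-0.06,0,-0.23,0,0]]]';python3 - <<'E'
from h import *
a=grab("top");b=grab("scene")
cv2.imwrite("pics/t11.png",a["color"]);cv2.imwrite("pics/s11.png",b["color"])
E
```

```text
t: 36.43
position: [0.516, -0.2988, 0.1643]
orientation: [-3.133, 0.209, -0.047]
ft_force: [1.2, 0.3, 0.7]
finger_gap: 0.0461
t: 37.27
position: [0.547, -0.0679, 0.1657]
orientation: [-3.133, 0.202, -0.049]
ft_force: [0.4, 0.4, 0.1]
finger_gap: 0.0464
```

View pics/t11.png

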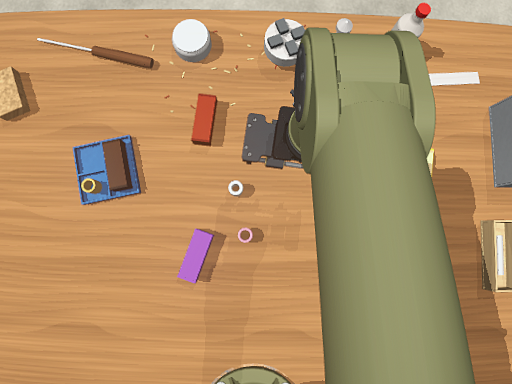

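View pics/s11.png

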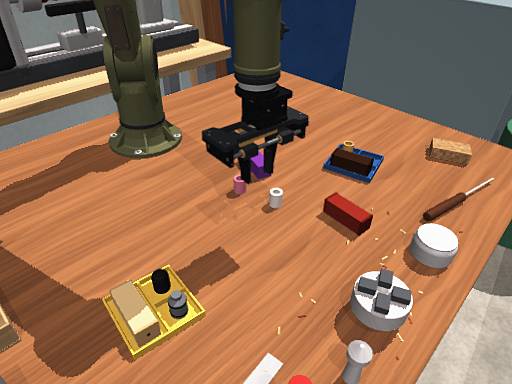

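The scene view shows the knob at (161,281), the grinder at (178,303) and the maple all in the yellow tray. The arm hides that tray from the top camera, so I'll move further left and measure.

```bash
python3 -m creep '[[[-0.06,0,-0.02,0,0],[-0.06,0,-0.05,0,0],[-0.06,0,-0.08,0,0],[-0.06,0,-0.11,0,0],[-0.06,0,-0.14,0,0],[-0.06,0,-0.17,0,0],[-0.06,0,-0.19,0,0],[-0.06,0,-0.2,0,0],[-0.06,0,-0.2,0,0]]]';python3 - <<'E'
from h import *
a=grab("top")
cv2.imwrite("pics/t12.png",a["color"])
Y=tray(a,*COL["yellow"])[0]
print("yellow",rect(Y[:,:2]))
z=a["xyz"]
for n,c,yaw,pts in (("yellow",(.5466,-.3354),-7.6,None),("blue",(.539,.346),13.2,None)):
    t=np.radians(yaw);R=np.array([[np.cos(t),-np.sin(t)],[np.sin(t),np.cos(t)]])
    q=(z[...,:2]-c)@R
    for nm,x0,x1,y0,y1 in(("long",-.07,.07,-.07,-.003),("near",-.066,-.001,.003,.068),("far",.001,.066,.003,.068)):
        m=(a["depth"]>0)&(z[...,2]>.033)&(z[...,2]<.07)&(q[...,0]>x0)&(q[...,0]<x1)&(q[...,1]>y0)&(q[...,1]<y1)
        if m.sum()>5:
            P=q[m];print(n,nm,m.sum(),rect(P),"z",np.percentile(z[m][:,2],[50,98]).round(4))
for n,(u,v) in dict(padauk=(205,120),white=(236,188)).items():
    P=z[blob(a,u,v,.03)];print(n,rect(P[:,:2]))
E
```

```text
t: 38.12
position: [0.5735, 0.1269, 0.1654]
orientation: [-3.134, 0.208, -0.047]
ft_force: [-0.0, 0.1, 0.1]
finger_gap: 0.0462
yellow (array([ 547.1, -334.5]), array([134.8, 135.8]), 82.2)
yellow long 926 (array([  0.4, -32.2]), array([111.9,  43. ]), 0.3) z [0.0437 0.0465]
yellow near 154 (array([-34.5,  35.6]), array([29.5, 27.9]), 14.7) z [0.0436 0.0476]
yellow far 180 (array([32.6, 35.7]), array([32.6, 29.5]), 26.9) z [0.0437 0.0561]
blue near 132 (array([-33.4,  32. ]), array([30.4, 31.6]), 82.0) z [0.043  0.0464]
padauk (array([692.1, 119.8]), array([39.4, 40.3]), 83.8)
white (array([503.1,  41.8]), array([30.5, 16.4]), 23.9)
```

View pics/t12.png

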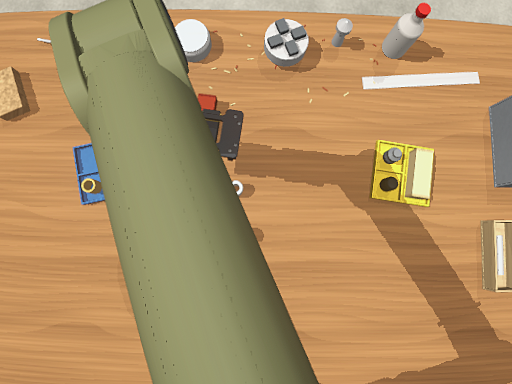

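```bash
python3 - <<'E'
from h import *
a=grab("scene");z=a["xyz"];t=np.radians(13.2);R=np.array([[np.cos(t),-np.sin(t)],[np.sin(t),np.cos(t)]])
q=(z[...,:2]-(.539,.346))@R
m=(a["depth"]>0)&(z[...,2]>.037)&(z[...,2]<.055)&(abs(q[...,0])<.075)&(q[...,1]>-.07)&(q[...,1]<0)
print(rect(q[m]),np.percentile(z[m][:,2],[5,50,95]))
for n,p in dict(padauk=(350,208),white=(276,193)).items(): print(n,rect(z[blob(a,*p,.03)][:,:2]))
E
python3 to.py .57 .12 .16 -7
```

```text
(array([  1.2, -32.9]), array([110.4,  44.7]), 0.1) [0.0388737  0.0433003  0.04499768]
padauk (array([657.2, 121.5]), array([ 44. , 111.1]), 83.9)
white (array([501.6,  45.1]), array([30.2, 29.9]), 90.0)
t 38.22 pos [0.5736 0.1235 0.1651] th -7.81 q [ 0.38  0.28 -0.75  1.69  0.22  1.22 -2.13]
shift [-0.0032  0.0039  0.005 ] turn -0.81 tilt z [ 0.0295 -0.0038 -0.9996] gap 0.0458 F [-0.1 -0.5  0.6]
```

Everything checks out, so I'm handing in.

```bash
python3 -c "
from cell import arm
print(arm.hand_in())"
```

```text
the job is handed in; nothing more can be done
None
```

Both kits are made up and the job was handed in at about 38 s of the 131 s limit. I worked in the order asked: walnut, brass ferrule, maple, grinder, then knob.

**Blue tray:** the walnut lies along the long bay, within about 1 mm of its centre and 0.1° of its line. The brass ferrule stands in the near small bay, about 1 mm off centre.

**Yellow tray:** the maple is centred in the long bay to about 1 mm. The grinder stands in the far small bay and the knob in the near one, each within about 3 mm of centre.

**Height:** the tops measure about 44 mm for the blanks and ferrule, 56 mm for the grinder and 47 mm for the knob. These fit pieces sitting on the 4 mm floor, given that the top camera reads about 2 mm high.

**Left alone:** the padauk blank and the white bushing are where they were, to within 1–2 mm in the scene view. In the last top picture the arm partly hid both of them, so their positions there disagreed; I relied on the scene view and an earlier clear top view. The arm also hid the walnut in that last top picture, so I measured it from the scene camera.

**Robot:** the gripper ended about 1.7° out of vertical, from small errors that built up over the moves; it did not affect the placing. The highest wrist force I read at the end of a move was about 6 N. The arm was clear of everything at hand-in.

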